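# Open the stock tub and fill the pick tray

## Task

Open the blue stock tub: its orange lid is tucked under a steel catch at the edge away from the black handle, so tip the handle end well up (about 10 degrees or more) while the other edge is still under the catch, then draw the lid out and lay it flat, handle up, wholly on the black rubber mat. Then take the two contactors out of the tub and stand one upright in each of the two empty pockets of the yellow tray, square in the pocket and down on its floor, to complete the row. Set things down rather than dropping them, and leave the contactor already in the tray and the carton, tape roll and screwdriver alone.

Things in the scene. Friction and masses are not known exactly. Their poses are not given: they have to be found in the camera images.
- tub: blue open tub, fixed, 158 (x) x 178 (y) x 75 mm high, walls and floor 4 mm. Origin: centre of the underside; z up. At its -x rim a steel catch overhangs the lid's edge: strip 82 mm long (y), 5 mm thick, from x=-91 to -73 mm, its underside 9.5 mm above the rim; its posts' inner faces are at x=-85 mm.
- catch (a point): point on the tub at rim height under the middle of the catch, 82 mm to -x of the tub's centre, 75 mm up; axes as the tub.
- lid: loose orange lid, 0.2 kg, plate 167 (x) x 186 (y) x 5 mm, lying on the tub's rim, axes as the tub. Origin: centre of the plate's underside; x to the handle. Ribs 10 mm deep beneath (x=70, y=+-81 mm, inside the mouth) stop it sliding until tipped; laid on a flat surface its origin is 10 mm up. Black fin handle on top: 16 (x) x 60 (y) x 30 mm high, centred at x=63.5 mm, top 35 mm above the origin.
- lid_edge (a point): middle of the lid's -x edge, at the plate's underside, 83.5 mm from the lid's origin: the edge under the catch.
- lid_handle (a point): point inside the lid's handle on its centre line, 28 mm above the lid's origin (7 mm below the handle's top); axes as the lid. Grip across the 16 mm (x).
- mat: black rubber mat, fixed on the table, 220 (x) x 240 (y) x 4 mm. Origin: centre of the underside. Its place and the tray's may be swapped.
- tray: yellow pick tray, fixed to the table, 60 (x) x 232 (y) mm, floor 4 mm thick, rim and dividers 4 mm thick and 14 mm high; three pockets in a row along y, each 52 (x) x 72 (y) mm inside, 76 mm apart. Origin: centre of the underside.
- pocket0 (a point): centre of the floor of the pocket at the tray's -y end, 4 mm above the table: already filled; axes as the tray.
- pocket1 (a point): centre of the floor of the middle pocket, empty at the start; axes as the tray.
- pocket2 (a point): centre of the floor of the pocket at the tray's +y end, empty at the start; axes as the tray.
- part_a: contactor: grey base 40 (x) x 60 (y) x 34 mm, on it a black block 40 x 40 x 22 mm with a red top mark; 56 mm high in all, 0.3 kg. Origin: centre of the underside; z up. Same when turned half round. Grip it across its 40 mm x width. Starts upright on the tub's floor, in its +y half.
- part_b: contactor: grey base 40 (x) x 60 (y) x 34 mm, on it a black block 40 x 40 x 22 mm with a red top mark; 56 mm high in all, 0.3 kg. Origin: centre of the underside; z up. Same when turned half round. Grip it across its 40 mm x width. Starts upright on the tub's floor, in its -y half.
- part_done: a third contactor, the same as the others, already in pocket 0: leave it there.
- carton: bystander: small loose carton with an orange band, 75 x 120 x 55 mm, origin at the centre of the underside.
- tape: bystander: loose roll of tape lying flat, diameter 90, height 45 mm, origin at the centre of the underside.
- screwdriver: bystander: loose screwdriver with a red handle, 200 mm long, lying on the table.
Things that resemble listed ones, but are neither listed nor needed, are in the scene too. Of the things shaped like the lid, the orange one is meant.

How it is judged:
On the way, in this order (a step that is already met when the one before it is completed fails the run):
1. the lid is tipped up by more than 6 degrees, its edge still under the catch (angle between lid's own z axis and vertical above 0.105 rad and distance between lid_edge and catch below 0.015 m and z of lid_handle in the frame of tub above 0.11 m), for 0.05 s.
2. the lid lies flat on the mat, handle up, and is let go (horizontal distance between lid and mat below 0.055 m and z of lid in the frame of mat below 0.022 m and angle between lid's own z axis and vertical below 0.08 rad and contact force between the fingers and lid below 0.2 N and linear speed of lid below 0.03 m/s), for 0.2 s.
At the end, for the whole second after the job is handed in: Lid at rest flat on the mat, handle up (centres within 55 mm, tilt under 0.08 rad); part_a and part_b in pockets 1 and 2, either way, part_done in pocket 0: centres within 12 mm, on the floor within 6 mm, tilt under 0.1 rad, square within 0.25 rad; all at rest (horizontal distance between lid and mat below 0.055 m and z of lid in the frame of mat below 0.022 m and angle between lid's own z axis and vertical below 0.08 rad and ((horizontal distance between part_a and pocket1 below 0.012 m and z of each of part_a, part_b in the frame of tray below 0.01 m and angle between each of part_a, part_b's own z axis and vertical below 0.1 rad and angle between the y axis of each of part_a, part_b and the y axis of tray, either way round below 0.25 rad and horizontal distance between part_b and pocket2 below 0.012 m) or (horizontal distance between part_a and pocket2 below 0.012 m and z of each of part_a, part_b in the frame of tray below 0.01 m and angle between each of part_a, part_b's own z axis and vertical below 0.1 rad and angle between the y axis of each of part_a, part_b and the y axis of tray, either way round below 0.25 rad and horizontal distance between part_b and pocket1 below 0.012 m)) and horizontal distance between part_done and pocket0 below 0.012 m and z of part_done in the frame of tray below 0.01 m and angle between part_done's own z axis and vertical below 0.1 rad and angle between the y axis of part_done and the y axis of tray, either way round below 0.25 rad and linear speed of each of part_a, part_b, lid below 0.03 m/s); the robot touches nothing.
It fails at once if a contactor is dropped (moving freely, untouched by the fingers, faster than 0.4 m/s) ((contact force between the fingers and part_a below 0.1 N and linear speed of part_a above 0.4 m/s) or (contact force between the fingers and part_b below 0.1 N and linear speed of part_b above 0.4 m/s)).
It fails at once if the lid is dropped (moving freely, untouched by the fingers, faster than 0.5 m/s) (contact force between the fingers and lid below 0.1 N and linear speed of lid above 0.5 m/s).
It fails at once if the contactor already in the tray is moved by more than 15 mm (distance of part_done from where it was at the start of the episode above 0.015 m).
It fails at once if the carton, tape roll or screwdriver is moved by more than 30 mm (distance of any of carton, tape, screwdriver from where it was at the start of the episode above 0.03 m).
It also fails if it takes over 67 s, if anything falls off the work surface, if the arm or the gripper's body presses on something with over 40 N, if the wrist force passes 120 N, or if a joint passes its speed limit or range.

## Robot

A 6-joint arm with a two-finger parallel gripper is mounted at the origin on the work surface. World frame = base frame: x ahead of the robot, y to its left, z up, the work surface at z = 0. Lengths are in m, angles in rad, forces in N, time in s.
With the tool pointing down it reaches from about 0.35 to 0.975 m from the base axis. Payload 4.9 kg.
Tool frame: the origin (TCP) lies midway between the tips of the shut fingers; the grasp point (between the pads) lies 19 mm behind it; z points along the fingers, y is the line along which they close (so a half turn about z gives the same grasp; the last joint's range is limited). The gripper opens to 85 mm and grips with 20 to 120 N. Pads are 22 mm wide; open, the fingers measure 114 mm over their backs; the gripper's body (76 mm by 85 mm) begins 54 mm behind the grasp point. The pads swing forward as they close: fully open they stand 13 mm farther back than shut.
Start: joints at [-1.404, 0.053, 1.613, -0, 1.476, -0.119], TCP at [0.176, -0.6, 0.231] pointing down, gripper open.
Joint ranges: [-3.01, 3.01], [-1.01, 2.22], [0.06, 2.58], [-1.02, 4.17], [0.09, 2.62], [-3.14, 3.14]. Speed limits (rad/s): [2.57, 2.57, 3.14, 3.14, 3.14, 3.14].

## Interface

Orientations are given as a unit quaternion [w, x, y, z].
In Python, from plant import * gives the robot as it stands.
- The arm moves only by the tool jog_arm, never from a script. Its argument "targets" is a list of rows, each a list of 3 entries, a list of its own where there are three numbers: the shift along the tool's x, y, z in units of 25 mm (1.0 is 25 mm), then the turn, a rotation vector about the tool's x, y, z in units of 8 degrees (1.0 is 8 degrees), then the opening in per cent of the stroke, from 0 (shut) to 100 (fully open). A call has 1 to 8 rows; each row is the pose to reach, as a shift and turn from the pose commanded when the call began, along the tool's axes at that moment; what a row does not reach only later rows make up. A row lasts 1/8 s, in which the tool goes at most 62.5 mm and 10.7 degrees, less where a joint would pass 70% of its speed; a pose out of reach is approached as far as the arm can. A call with a gripper value outside its range is refused whole. The fingers move at their own pace and stop on an object; the grip force is fixed at half the most. Time passes only in rows, so rows that repeat a pose let the fingers close. It gives the time, the measured TCP pose, the force, the opening and the grip force at its end, in the units of the state.
- state(): the state, without advancing time (a new reading comes with each control period).
- grab_frame(name): name is "scene" or "side" or "wrist"; returns (picture, depth): 420x560x3 uint8, red, green, blue; 420x560 float32, m along the optical axis (not along the pixel's ray), 0 where there is no reading.
- camera_params(name): a dict with "fovy" (degrees; the focal length in pixels is half the picture's height over the tangent of half this angle, whatever the lens; pixels are square), "cx", "cy" (the principal point, pixels), "rvec" (rotation vector, rad) and "tvec" (3), from world to camera coordinates, as OpenCV has them; the wrist camera has in their place "hand_eye" (4x4, takes a point from camera to tool coordinates, whose origin is the TCP and whose axes are the flange's). Camera axes: x right, y down, z forward; pixel columns grow to the right and rows downward; lengths in m; the calibration is good to about 2 mm. The wrist camera is an equidistant fisheye: a pixel r from the principal point sees the ray r / f radians off the axis. A picture is of the moment at which its call begins: read the wrist's pose just before it. camera_params takes no time and is no camera call.
- job_done(): hands the job in; it is judged then, once.
The state is a dict: "time": time; "joint_pos": joint angles; "joint_vel": joint speeds; "joint_efforts": joint torques, N m; "tool_pos": TCP position; "tool_rot": TCP orientation; "contact_force": force on the tool from outside, world axes, zero at the start; "ft_torque": the same for the moment, N m; "gripper_width": opening from 0.0 (shut) to 1.0 (fully open); "grasp_force": force on a finger pad.
Only numpy, scipy, OpenCV 4.12 (cv2) and the standard library are available. Lean on these libraries where they do the work, as an engineer would, in place of code of your own. Each camera call takes 0.05 s, during which the arm holds its last target. There are 200 camera calls.

## Working session

There is one attempt and no reset: what is moved stays moved. The work goes in short steps, Python scripts to look and compute and a tool call to move; the robot and the scene stay as the last step left them, time stands still between calls to the robot, and variables do not carry over. Pictures are saved under pics/ and viewed, at most 10 in all, crops included, and the job is handed in when it is done.

Besides the shell and the picture viewer there is one more tool, called after ">>>" in YAML: its name, and indented under it one key for each argument. jog_arm: Moves the arm, as the interface text tells. Its arguments: {"type":"object","properties":{"targets":{"type":"array"}},"required":["targets"]}

```bash
mkdir -p pics
cat > h.py <<'E'
from plant import *
import numpy as np, cv2
from scipy.spatial.transform import Rotation as R
def pts(name):
    s=state(); im,d=grab_frame(name); c=camera_params(name)
    h,w=d.shape; f=h/2/np.tan(np.radians(c['fovy'])/2)
    u,v=np.meshgrid(np.arange(w),np.arange(h)); x=(u-c['cx'])/f; y=(v-c['cy'])/f
    if 'rvec' in c:
        P=np.dstack([x*d,y*d,d]); Rm=cv2.Rodrigues(np.array(c['rvec'],float))[0]
        W=(P-np.array(c['tvec']).ravel())@Rm
    else:
        r=np.hypot(x,y)+1e-9; t=np.tan(np.minimum(r,1.5))
        P=np.dstack([x/r*t*d,y/r*t*d,d]); H=np.array(c['hand_eye'])
        q=s['tool_rot']; Rt=R.from_quat([q[1],q[2],q[3],q[0]]).as_matrix()
        W=(P@H[:3,:3].T+H[:3,3])@Rt.T+np.array(s['tool_pos'])
    W[d==0]=np.nan
    return im,d,W
E
python3 - <<'E'
from h import *
for n in ['scene','side']:
    im,d,W=pts(n); cv2.imwrite(f'pics/{n}0.png',im[...,::-1]); np.savez(f'{n}0.npz',im=im,W=W)
s=state(); print(s['time'],s['tool_pos'],s['tool_rot'],s['joint_pos'])
E
```

```text
0.1 [ 0.1760988  -0.59907945  0.23018098] [-9.30354702e-04  9.89805568e-01  1.42422158e-01 -2.45297024e-05] [-1.40400874e+00  5.32720377e-02  1.61418453e+00 -4.63777543e-06
  1.47599743e+00 -1.19028275e-01]
```

View pics/scene0.png

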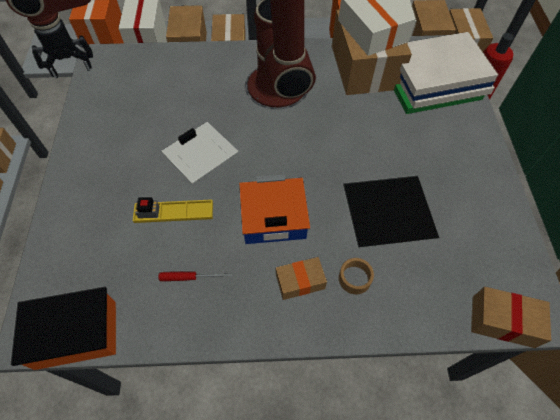

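View pics/side0.png

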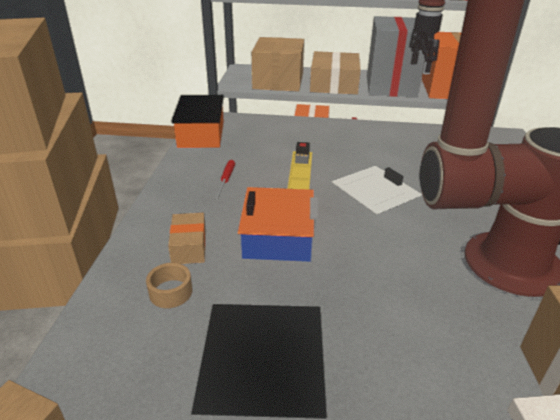

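The scene picture shows the tub with its orange lid at about (275,210), catch at (270,178), handle at (276,221). The mat is at (390,210), the tray at (173,210) with the filled pocket at its left (-y) end, the carton at (301,278), the tape at (356,275) and the screwdriver at (195,275). The side view agrees.

```bash
cat > m0.py <<'E'
from h import *
for n in ['scene','side']:
    z=np.load(f'{n}0.npz'); im=z['im']; W=z['W']; hsv=cv2.cvtColor(im,cv2.COLOR_RGB2HSV); H,S,V=[hsv[...,i].astype(int) for i in range(3)]
    X,Y,Z=W[...,0],W[...,1],W[...,2]
    area=(X>.3)&(X<.8)&(abs(Y)<.6)
    def rep(k,m):
        m=cv2.morphologyEx((m&area).astype(np.uint8),cv2.MORPH_OPEN,np.ones((3,3)) if m.sum()>400 else np.ones((1,1)))
        c,l,st,_=cv2.connectedComponentsWithStats(m)
        if c<2: print(n,k,'none'); return
        i=1+np.argmax(st[1:,4]); q=W[l==i]
        r=cv2.minAreaRect((q[:,:2]*1000).astype(np.float32))
        print(n,k,len(q),'rect c',np.round(r[0],1),'size',np.round(r[1],1),'ang',round(r[2],2),'z',np.round(np.percentile(q[:,2],[5,50,95])*1000,1))
    rep('lid',(H<14)&(S>180)&(V>120)&(Z>.06)&(Z<.1))
    rep('handle',(V<70)&(Z>.085)&(Z<.14)&(abs(Y)<.3))
    rep('mat',(V<60)&(Z<.02)&(Y>.1))
    rep('tray',(H>20)&(H<35)&(S>150)&(V>100)&(Z<.03))
    rep('done',(Z>.045)&(Z<.07)&(Y<-.2)&(Y>-.5)&(V<220))
    rep('carton',(Z>.045)&(Z<.065)&(X>.6)&(Y<.13)&(S>60))
    rep('tape',(Z>.035)&(Z<.055)&(X>.6)&(Y>.1)&(S>60))
    rep('catch',(S<60)&(Z>.075)&(Z<.11)&(abs(Y)<.15))
E
python3 m0.py
```

```text
scene lid 2998 rect c [546.7 -26.5] size [168.  183.8] ang 2.99 z [77.9 81.3 85. ]
scene handle 182 rect c [611.1 -22.9] size [16.4 57.5] ang 2.21 z [ 88.7 108.8 113.8]
scene mat 5047 rect c [531.6 322. ] size [223.2 242.7] ang 4.75 z [1.9 5.9 9.6]
scene tray 1036 rect c [ 514.5 -325.6] size [ 63.  231.8] ang 1.35 z [ 1.5  6.5 16.8]
scene done 214 rect c [ 514.4 -398.9] size [40.7 42.2] ang 89.93 z [48.  60.4 63.7]
scene carton 1264 rect c [749.1  38.2] size [ 77.2 120.1] ang 13.14 z [52.1 56.1 59.7]
scene tape 344 rect c [745.8 188.7] size [89.2 84.8] ang 81.22 z [37.5 45.6 49.5]
scene catch 163 rect c [461.6 -33.4] size [25.4 82. ] ang 0.96 z [86.9 90.9 94.2]
side lid 26 rect c [ 792.4 -459. ] size [11.9 10.3] ang 89.61 z [61.3 71.5 81.6]
side handle 127 rect c [608.4 -21.5] size [14.3 60.5] ang 3.61 z [ 88.4 108.1 110.3]
side mat 13226 rect c [533.  320.7] size [216.9 239.8] ang 4.88 z [1.1 3.1 5.1]
side tray 459 rect c [ 515.4 -302. ] size [ 54.2 136.9] ang 1.44 z [ 0.6  3.2 12.6]
side done 129 rect c [ 513.9 -400.4] size [46.9 40.5] ang 86.93 z [48.6 57.6 60. ]
side carton 1144 rect c [749.2  37.1] size [ 75.2 125.3] ang 12.98 z [50.  53.9 56. ]
side tape 596 rect c [746.1 188.4] size [88.5 90.2] ang 55.95 z [36.3 43.1 45.6]
side catch 162 rect c [463.5 -34.1] size [16.3 81.6] ang 3.06 z [81.7 88.3 90.3]
```

```bash
cat > go.py <<'E'
# usage: go.py x y z(mm) yaw(deg of tool y, world) tilt(deg): each group of 5 args is a pose; prints row numbers
import sys; from h import *
s=state(); q=s['tool_rot']; Rc=R.from_quat([q[1],q[2],q[3],q[0]]); p=np.array(s['tool_pos'])
print('t',round(s['time'],2),'tcp',np.round(p*1000,1),'w',round(float(s['gripper_width']),3),'F',np.round(s['contact_force'],1),'g',np.round(s['grasp_force'],1))
a=list(map(float,sys.argv[1:]))
for i in range(0,len(a),5):
    x,y,z,yaw,t=a[i:i+5]
    Rt=R.from_euler('z',yaw,degrees=True)*R.from_matrix([[0,1,0],[1,0,0],[0,0,-1]])*R.from_euler('x',-t,degrees=True)
    d=Rc.inv().apply(np.array([x,y,z])/1000-p)/.025
    r=np.degrees((Rc.inv()*Rt).as_rotvec())/8
    print(np.round(d,2).tolist(),np.round(r,2).tolist())
E
python3 go.py 610 -23 170 3 0
```

```text
t 0.1 tcp [ 176.1 -599.1  230.2] w 1.001 F [0.  0.2 0.5] g 0.0
[23.15, -17.21, 2.44] [-0.01, -0.01, -9.58]
```

>>> jog_arm:
  targets:
    - [[23.15,-17.2,2.4],[0,0,-9.6],80]
    - [[23.15,-17.2,2.4],[0,0,-9.6],80]
    - [[23.15,-17.2,2.4],[0,0,-9.6],80]
    - [[23.15,-17.2,2.4],[0,0,-9.6],80]
    - [[23.15,-17.2,2.4],[0,0,-9.6],80]
    - [[23.15,-17.2,2.4],[0,0,-9.6],80]
    - [[23.15,-17.2,2.4],[0,0,-9.6],80]
    - [[23.15,-17.2,2.4],[0,0,-9.6],80]

```text
time: 1.1
tool_pos: [0.4769, -0.1998, 0.1894]
tool_rot: [0.0, 0.687, 0.727, -0.0]
contact_force: [0.7, -1.0, 0.7]
gripper_width: 0.8
grasp_force: 0.0
```

```bash
python3 go.py 610 -23 170 3 0
```

```text
t 1.1 tcp [ 476.9 -199.8  189.4] w 0.8 F [ 0.7 -1.   0.7] g 0.0
[6.76, 5.72, 0.78] [0.0, 0.0, 0.03]
```

>>> jog_arm:
  targets:
    - [[6.8,5.7,0.8],[0,0,0],80]
    - [[6.8,5.7,0.8],[0,0,0],80]
    - [[6.8,5.7,0.8],[0,0,0],80]
    - [[6.8,5.7,0.8],[0,0,0],80]
    - [[6.8,5.7,0.8],[0,0,0],80]
    - [[6.8,5.7,0.8],[0,0,0],80]

```text
time: 1.85
tool_pos: [0.6085, -0.0245, 0.1694]
tool_rot: [-0.0, 0.687, 0.726, -0.0]
contact_force: [-0.6, -0.7, -0.3]
gripper_width: 0.798
grasp_force: 0.0
```

```bash
cat > w.py <<'E'
import sys; from h import *
im,d,W=pts('wrist'); cv2.imwrite(f'pics/{sys.argv[1]}.png',im[...,::-1]); np.savez('w.npz',im=im,W=W)
E
python3 w.py w1
python3 - <<'E'
from h import *
z=np.load('w.npz'); im=z['im'];W=z['W'];hsv=cv2.cvtColor(im,cv2.COLOR_RGB2HSV); V=hsv[...,2]
m=((V<80)&(W[...,2]>.1)&(W[...,2]<.12)&(W[...,0]>.58)&(W[...,0]<.65)&(abs(W[...,1]+.02)<.06))
q=W[m]; print(len(q)); r=cv2.minAreaRect((q[:,:2]*1000).astype(np.float32)); print(r,np.median(q[:,2]))
E
python3 go.py 610 -23 84 3 0
```

```text
1771
((609.5157470703125, -25.15394401550293), (13.612707138061523, 58.39405822753906), 3.691917896270752) 0.11069332299521778
t 1.9 tcp [608.4 -24.9 169.6] w 0.798 F [-0.2  0.  -0.2] g 0.0
[0.07, 0.07, 3.42] [-0.01, 0.0, 0.02]
```

View pics/w1.png

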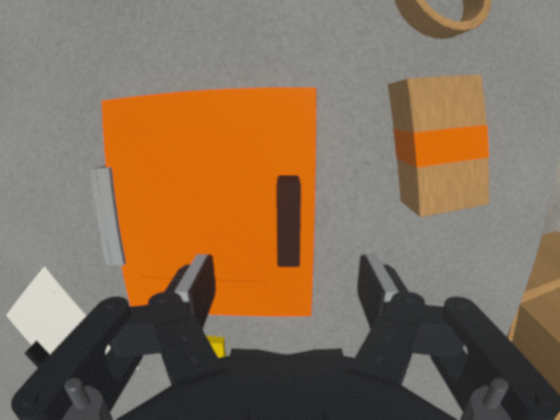

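Handle is at (288,220), centred between the fingers; measured at (609.5,-24.5), which matches. Descend and grip.

>>> jog_arm:
  targets:
    - [[0.03,0.05,1.8],[0,0,0],80]
    - [[0.03,0.05,2.8],[0,0,0],80]
    - [[0.03,0.05,3.35],[0,0,0],80]
    - [[0.03,0.05,3.35],[0,0,0],0]
    - [[0.03,0.05,3.35],[0,0,0],0]
    - [[0.03,0.05,3.35],[0,0,0],0]
    - [[0.03,0.05,3.35],[0,0,0],0]
    - [[0.03,0.05,3.35],[0,0,0],0]

```text
time: 2.9
tool_pos: [0.6114, -0.0235, 0.088]
tool_rot: [0.001, 0.687, 0.726, 0.001]
contact_force: [-1.4, -1.3, 5.7]
gripper_width: 0.17
grasp_force: 61.7
```

```bash
python3 - <<'E'
import numpy as np
# pivot tub(-79,0,75) ; handle rel; tool TCP relative pivot in lid frame
E
python3 - <<'E'
# tip poses around rim pivot; world via tub origin (546.7,-26.5), yaw 3
import subprocess,numpy as np
from h import *
s=state(); p=np.array(s['tool_pos'])*1000
yaw=np.radians(3); ex=np.array([np.cos(yaw),np.sin(yaw),0]); ey=np.array([-np.sin(yaw),np.cos(yaw),0])
piv=np.array([546.7,-26.5,75])-79*ex
a=[]
def pose(t,draw,up):
    v=R.from_rotvec(-np.radians(t)*ey).apply(p-piv)+piv+draw*ex+np.array([0,0,up]); return [*v,3,t]
for t,dr,up in [(4,0,0.5),(8,0,1),(13,0,1),(13,20,2),(13,45,15),(6,60,60),(0,60,90)]: a+=pose(t,dr,up)
print(subprocess.run(['python3','go.py']+[str(x) for x in a],capture_output=True,text=True).stdout)
E
```

```text
t 2.9 tcp [611.4 -23.5  88. ] w 0.17 F [-1.4 -1.3  5.7] g 61.7
[-0.0, -0.05, -0.42] [-0.48, 0.01, 0.02]
[-0.0, -0.13, -0.84] [-0.98, 0.0, 0.02]
[-0.0, -0.26, -1.32] [-1.61, 0.0, 0.02]
[-0.0, 0.54, -1.36] [-1.61, 0.0, 0.02]
[-0.01, 1.54, -1.88] [-1.61, 0.0, 0.02]
[-0.01, 2.32, -2.99] [-0.73, 0.01, 0.02]
[-0.01, 2.41, -3.59] [0.02, 0.01, 0.02]
```

>>> jog_arm:
  targets:
    - [[0,0,-0.25],[-0.2,0,0],0]
    - [[0,-0.03,-0.5],[-0.5,0,0],0]
    - [[0,-0.08,-0.75],[-0.8,0,0],0]
    - [[0,-0.15,-1.05],[-1.15,0,0],0]
    - [[0,-0.26,-1.42],[-1.6,0,0],0]
    - [[0,-0.26,-1.42],[-1.6,0,0],0]
    - [[0,-0.26,-1.42],[-1.6,0,0],0]

```text
time: 3.78
tool_pos: [0.6034, -0.0236, 0.1213]
tool_rot: [0.076, 0.683, 0.722, 0.081]
contact_force: [0.6, 0.4, -3.0]
gripper_width: 0.174
grasp_force: 60.5
```

```bash
python3 go.py
python3 - <<'E'
from h import *
im,d,W=pts('side')
hsv=cv2.cvtColor(im,cv2.COLOR_RGB2HSV)
m=(hsv[...,0]<14)&(hsv[...,1]>180)&(hsv[...,2]>100)&(W[...,0]>.44)&(W[...,0]<.66)&(abs(W[...,1])<.2)&(W[...,2]>.06)
q=W[m]; A=np.c_[q[:,:2],np.ones(len(q))]; c=np.linalg.lstsq(A,q[:,2],rcond=None)[0]
print(len(q),np.degrees(np.arctan(c[0])), 'z at x=.464',c@[.464,-.03,1],q[:,0].min(),q[:,0].max())
cv2.imwrite('pics/s1.png',cv2.resize(im[120:280,180:380],(800,640))[:600,:,::-1])
E
```

```text
t 3.77 tcp [603.4 -23.6 121.3] w 0.174 F [ 0.6  0.4 -3. ] g 60.5
1315 12.721136729378594 z at x=.464 0.08046237831229225 0.46190488922662193 0.622109061997469
```

View pics/s1.png

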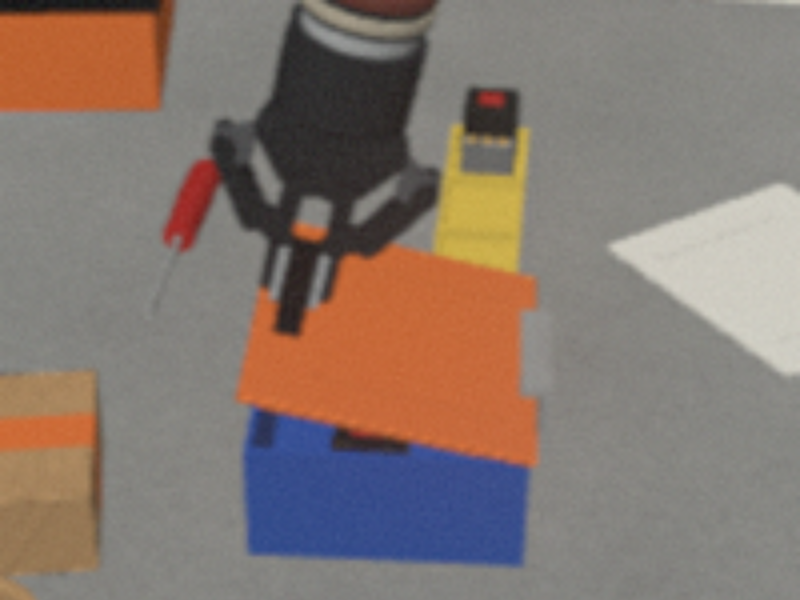

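The lid is tipped 12.7°, with its edge at (535,350) in the crop still under the catch. Draw it out.

```bash
python3 go.py 623 -22.5 123 3 12.8 655 -21 138 3 12.8 665 -20 175 3 6 665 -20 200 3 0
```

```text
t 3.83 tcp [603.6 -23.6 121.3] w 0.172 F [-0.3  0.1 -2.5] g 60.5
[0.0, 0.77, 0.1] [-0.0, -0.01, 0.02]
[-0.01, 2.16, -0.2] [-0.0, -0.01, 0.02]
[0.01, 2.87, -1.55] [0.85, -0.0, 0.02]
[0.01, 3.09, -2.53] [1.6, -0.0, 0.02]
```

>>> jog_arm:
  targets:
    - [[0,0.4,0.05],[0,0,0],0]
    - [[0,0.8,0.08],[0,0,0],0]
    - [[0,1.3,-0.05],[0,0,0],0]
    - [[0,2.15,-0.2],[0,0,0],0]
    - [[0,2.5,-0.9],[0.4,0,0],0]
    - [[0,2.87,-1.55],[0.85,0,0],0]
    - [[0,3.1,-2.5],[1.6,0,0],0]
    - [[0,3.1,-2.5],[1.6,0,0],0]

```text
time: 4.82
tool_pos: [0.669, -0.0204, 0.2029]
tool_rot: [0.003, 0.687, 0.727, 0.002]
contact_force: [-0.3, 0.1, -2.1]
gripper_width: 0.174
grasp_force: 60.6
```

```bash
python3 go.py 595 327 130 4.8 0 595 327 40 4.8 0
```

```text
t 4.83 tcp [669.  -20.4 202.9] w 0.174 F [-0.3  0.1 -2.1] g 60.6
[14.04, -2.2, 2.88] [0.05, 0.01, -0.2]
[14.05, -2.23, 6.48] [0.05, 0.01, -0.2]
```

>>> jog_arm:
  targets:
    - [[14.05,-2.2,2.9],[0,0,-0.2],0]
    - [[14.05,-2.2,2.9],[0,0,-0.2],0]
    - [[14.05,-2.2,2.9],[0,0,-0.2],0]
    - [[14.05,-2.2,2.9],[0,0,-0.2],0]
    - [[14.05,-2.2,2.9],[0,0,-0.2],0]
    - [[14.05,-2.2,2.9],[0,0,-0.2],0]
    - [[14.05,-2.2,2.9],[0,0,-0.2],0]
    - [[14.05,-2.2,2.9],[0,0,-0.2],0]

```text
time: 5.82
tool_pos: [0.5906, 0.327, 0.1262]
tool_rot: [0.0, 0.677, 0.736, -0.0]
contact_force: [-0.6, 0.7, -2.0]
gripper_width: 0.17
grasp_force: 60.5
```

```bash
python3 go.py 595 327 60 4.8 0 595 327 32 4.8 0 595 327 26 4.8 0
python3 - <<'E'
from h import *
im,d,W=pts('side')
hsv=cv2.cvtColor(im,cv2.COLOR_RGB2HSV)
m=(hsv[...,0]<14)&(hsv[...,1]>180)&(hsv[...,2]>100)&(W[...,0]>.4)&(W[...,0]<.68)&(W[...,1]>.18)&(W[...,1]<.45)&(W[...,2]>.06)
q=W[m]; A=np.c_[q[:,:2],np.ones(len(q))]; c=np.linalg.lstsq(A,q[:,2],rcond=None)[0]
print(len(q),np.degrees(c[:2]),np.median(q[:,2]),cv2.minAreaRect((q[:,:2]*1000).astype(np.float32)))
E
```

```text
t 5.83 tcp [590.6 327.  126.2] w 0.17 F [-0.6  0.7 -2. ] g 60.5
[-0.01, 0.18, 2.65] [-0.0, 0.0, -0.0]
[-0.01, 0.18, 3.77] [-0.0, 0.0, -0.0]
[-0.01, 0.18, 4.01] [-0.0, 0.0, -0.0]
5951 [0.05321951 0.01482381] 0.11728394881453763 ((527.2601928710938, 321.72283935546875), (165.42181396484375, 186.47894287109375), 4.851680755615234)
```

>>> jog_arm:
  targets:
    - [[0,0.18,1.8],[0,0,0],0]
    - [[0,0.18,3.0],[0,0,0],0]
    - [[0,0.18,3.5],[0,0,0],0]
    - [[0,0.18,3.75],[0,0,0],0]
    - [[0,0.18,3.88],[0,0,0],0]
    - [[0,0.18,3.96],[0,0,0],0]
    - [[0,0.18,3.96],[0,0,0],0]

```text
time: 6.75
tool_pos: [0.5959, 0.328, 0.029]
tool_rot: [0.0, 0.677, 0.736, 0.001]
contact_force: [0.6, 0.1, -2.9]
gripper_width: 0.178
grasp_force: 60.5
```

```bash
python3 go.py
```

```text
t 6.75 tcp [595.9 328.   29. ] w 0.178 F [ 0.6  0.1 -2.9] g 60.5
```

Not quite in contact; step down slowly.

>>> jog_arm:
  targets:
    - [[0,0,0.06],[0,0,0],0]
    - [[0,0,0.12],[0,0,0],0]
    - [[0,0,0.12],[0,0,0],0]

```text
time: 7.12
tool_pos: [0.596, 0.3281, 0.027]
tool_rot: [0.0, 0.677, 0.736, 0.0]
contact_force: [-2.5, -0.4, 5.3]
gripper_width: 0.167
grasp_force: 61.6
```

```bash
python3 go.py
```

```text
t 7.12 tcp [596.  328.1  27. ] w 0.167 F [-2.5 -0.4  5.3] g 61.6
```

>>> jog_arm:
  targets:
    - [[0,0,-0.05],[0,0,0],40]
    - [[0,0,-0.05],[0,0,0],70]
    - [[0,0,-0.05],[0,0,0],70]
    - [[0,0,-0.8],[0,0,0],70]
    - [[0,0,-2.5],[0,0,0],70]
    - [[0,0,-5],[0,0,0],70]
    - [[0,0,-7.5],[0,0,0],70]
    - [[0,0,-7.5],[0,0,0],70]

```text
time: 8.12
tool_pos: [0.5993, 0.3295, 0.2236]
tool_rot: [0.003, 0.677, 0.736, 0.007]
contact_force: [-0.1, 0.2, 0.1]
gripper_width: 0.698
grasp_force: 0.0
```

```bash
python3 - <<'E'
from h import *
im,d,W=pts('side'); hsv=cv2.cvtColor(im,cv2.COLOR_RGB2HSV)
m=(hsv[...,0]<14)&(hsv[...,1]>180)&(hsv[...,2]>100)&(W[...,0]>.4)&(W[...,0]<.68)&(W[...,1]>.18)&(W[...,1]<.45)
q=W[m]; A=np.c_[q[:,:2],np.ones(len(q))]; c=np.linalg.lstsq(A,q[:,2],rcond=None)[0]
print(len(q),np.degrees(c[:2]),np.median(q[:,2]),cv2.minAreaRect((q[:,:2]*1000).astype(np.float32)))
im,d,W=pts('scene'); hsv=cv2.cvtColor(im,cv2.COLOR_RGB2HSV)
red=((hsv[...,0]<8)|(hsv[...,0]>172))&(hsv[...,1]>150)&(W[...,2]>.04)&(W[...,2]<.08)&(W[...,0]<.65)&(W[...,0]>.4)&(W[...,1]<.1)
c,l,st,_=cv2.connectedComponentsWithStats(red.astype(np.uint8))
for i in range(1,c):
    if st[i,4]>8: print('red',st[i],np.median(W[l==i],axis=0))
E
python3 go.py 545 -25 260 3 0
```

```text
6592 [ 0.33385281 -0.006384  ] 0.018194976870371048 ((549.4625854492188, 323.35650634765625), (199.26675415039062, 186.44969177246094), 4.404690742492676)
red [140 200   9   7  48] [ 0.51398261 -0.39924252  0.0605665 ]
red [284 206   9   8  59] [0.55433055 0.01472662 0.06235441]
red [255 210   9   7  55] [ 0.56279889 -0.06808901  0.06124343]
t 8.22 tcp [596.2 328.1 215.5] w 0.702 F [ 0.5 -0.5 -0.9] g 0.0
[-13.9, -3.21, -1.81] [0.03, -0.01, 0.22]
```

>>> jog_arm:
  targets:
    - [[-13.9,-3.2,-1.8],[0,0,0.22],70]
    - [[-13.9,-3.2,-1.8],[0,0,0.22],70]
    - [[-13.9,-3.2,-1.8],[0,0,0.22],70]
    - [[-13.9,-3.2,-1.8],[0,0,0.22],70]
    - [[-13.9,-3.2,-1.8],[0,0,0.22],70]
    - [[-13.9,-3.2,-1.8],[0,0,0.22],70]
    - [[-13.9,-3.2,-1.8],[0,0,0.22],70]
    - [[-13.9,-3.2,-1.8],[0,0,0.22],70]

```text
time: 9.22
tool_pos: [0.544, -0.0248, 0.2561]
tool_rot: [-0.001, 0.688, 0.725, -0.001]
contact_force: [-0.1, 1.0, 0.4]
gripper_width: 0.699
grasp_force: 0.0
```

```bash
python3 w.py w2
cat > parts.py <<'E'
from h import *
z=np.load('w.npz'); im=z['im'];W=z['W'];hsv=cv2.cvtColor(im,cv2.COLOR_RGB2HSV); X,Y,Z=W[...,0],W[...,1],W[...,2]
red=(((hsv[...,0]<8)|(hsv[...,0]>172))&(hsv[...,1]>150)&(Z>.04)&(Z<.075)&(X<.65)&(X>.45)&(abs(Y+.03)<.1))
c,l,st,_=cv2.connectedComponentsWithStats(red.astype(np.uint8))
for i in range(1,c):
    if st[i,4]<40: continue
    cc=np.median(W[l==i],axis=0)
    near=(np.hypot(X-cc[0],Y-cc[1])<.05)
    for k,m in (('top',near&(Z>.052)&(Z<.067)&((hsv[...,2]<90)|red)),('base',near&(Z>.028)&(Z<.067)&((hsv[...,1]<110)|red))):
        q=W[m]; r=cv2.minAreaRect((q[:,:2]*1000).astype(np.float32)); print('red',np.round(cc*1000,1),k,len(q),np.round(r[0],1),np.round(r[1],1),round(r[2],1))
b=(hsv[...,0]>105)&(hsv[...,0]<130)&(hsv[...,1]>120)&(abs(Z-.075)<.004)&(abs(Y+.03)<.15)
q=W[b]; print('rim',len(q),cv2.minAreaRect((q[:,:2]*1000).astype(np.float32)))
E
python3 parts.py
```

```text
red [554.6  11.   61.4] top 1269 [554.7  11.3] [39.5 37.4] 88.4
red [554.6  11.   61.4] base 1623 [554.6  11. ] [60.1 38.9] 88.6
red [561.2 -70.6  61.4] top 1161 [561.  -70.2] [37.4 39.3] 2.4
red [561.2 -70.6  61.4] base 1523 [561.3 -70.4] [38.2 60.2] 3.1
rim 2041 ((545.0326538085938, -31.433387756347656), (157.19317626953125, 177.37542724609375), 3.2756223678588867)
```

View pics/w2.png

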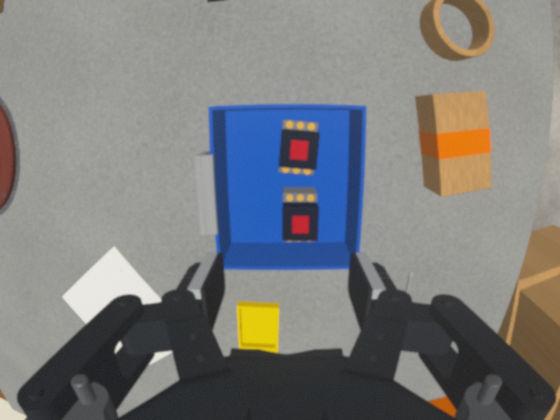

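Both contactors stand in the tub: part_a at pixel (299,150), about (554.5,12.5) mm with yaw -1.4°, and part_b at (300,222), about (562,-69.5) with yaw 3°. Their sizes are as given.

```bash
python3 go.py 554.5 12 110 -1.4 0 554.5 12 28 -1.4 0
```

```text
t 9.28 tcp [544.2 -24.3 256.3] w 0.702 F [ 0.5  0.1 -0.5] g 0.0
[1.42, 0.5, 5.85] [-0.02, -0.01, 0.56]
[1.42, 0.51, 9.13] [-0.02, -0.01, 0.56]
```

>>> jog_arm:
  targets:
    - [[1.42,0.5,2.5],[0,0,0.56],68]
    - [[1.42,0.5,5],[0,0,0.56],68]
    - [[1.42,0.5,6.5],[0,0,0.56],68]
    - [[1.42,0.5,8],[0,0,0.56],68]
    - [[1.42,0.5,9.1],[0,0,0.56],68]
    - [[1.42,0.5,9.1],[0,0,0.56],68]
    - [[1.42,0.5,9.1],[0,0,0.56],0]
    - [[1.42,0.5,9.1],[0,0,0.56],0]

```text
time: 10.28
tool_pos: [0.5565, 0.0112, 0.0318]
tool_rot: [0.001, 0.716, 0.698, 0.001]
contact_force: [0.4, 0.2, -2.0]
gripper_width: 0.457
grasp_force: 62.9
```

>>> jog_arm:
  targets:
    - [[0,0,0],[0,0,0],0]
    - [[0,0,0],[0,0,0],0]
    - [[0,0,0],[0,0,0],0]

```text
time: 10.65
tool_pos: [0.5563, 0.0111, 0.0315]
tool_rot: [0.001, 0.716, 0.698, 0.001]
contact_force: [0.7, 2.5, 5.6]
gripper_width: 0.456
grasp_force: 64.0
```

```bash
python3 go.py 554.5 12 160 -1.4 0
```

```text
t 10.65 tcp [556.3  11.1  31.5] w 0.456 F [0.7 2.5 5.6] g 64.0
[0.04, -0.06, -5.14] [0.01, -0.0, -0.01]
```

>>> jog_arm:
  targets:
    - [[0,0,-0.6],[0,0,0],0]
    - [[0,0,-2.0],[0,0,0],0]
    - [[0,0,-4],[0,0,0],0]
    - [[0,0,-5.5],[0,0,0],0]
    - [[0,0,-5.5],[0,0,0],0]

```text
time: 11.28
tool_pos: [0.5574, 0.0105, 0.1719]
tool_rot: [0.003, 0.716, 0.698, 0.002]
contact_force: [0.2, 0.7, -2.9]
gripper_width: 0.456
grasp_force: 63.3
```

```bash
python3 go.py 513.5 -250.5 150 1.4 0
```

```text
t 11.28 tcp [557.4  10.5 171.9] w 0.456 F [ 0.2  0.7 -2.9] g 63.3
[-10.48, -1.49, 0.88] [0.05, 0.01, -0.36]
```

>>> jog_arm:
  targets:
    - [[-10.5,-1.5,0.9],[0,0,-0.36],0]
    - [[-10.5,-1.5,0.9],[0,0,-0.36],0]
    - [[-10.5,-1.5,0.9],[0,0,-0.36],0]
    - [[-10.5,-1.5,0.9],[0,0,-0.36],0]
    - [[-10.5,-1.5,0.9],[0,0,-0.36],0]
    - [[-10.5,-1.5,0.9],[0,0,-0.36],0]
    - [[-10.5,-1.5,0.9],[0,0,-0.36],0]

```text
time: 12.15
tool_pos: [0.5109, -0.2489, 0.1442]
tool_rot: [-0.001, 0.698, 0.716, 0.0]
contact_force: [0.7, -0.2, -2.4]
gripper_width: 0.457
grasp_force: 63.1
```

```bash
python3 w.py w3
cat > tray.py <<'E'
from h import *
for n in ('wrist','scene'):
    if n=='wrist': z=np.load('w.npz'); im=z['im'];W=z['W']
    else: im,d,W=pts(n)
    hsv=cv2.cvtColor(im,cv2.COLOR_RGB2HSV)
    m=((hsv[...,0]>20)&(hsv[...,0]<35)&(hsv[...,1]>150)&(W[...,2]<.03)&(W[...,0]<.6)&(W[...,0]>.4)&(W[...,1]<-.15)).astype(np.uint8)
    c,l,st,_=cv2.connectedComponentsWithStats(m)
    q=W[l==1+np.argmax(st[1:,4])]; r=cv2.minAreaRect((q[:,:2]*1000).astype(np.float32)); print(n,len(q),r)
    hi=q[(q[:,2]>.011)&(q[:,2]<.022)]; print('hi x',np.percentile(hi[:,0],[1,99]),'y',np.percentile(hi[:,1],[1,99]))
E
python3 tray.py; python3 go.py 513.5 -250.5 31 1.4 0
```

```text
wrist 2611 ((513.071533203125, -230.09735107421875), (59.392330169677734, 34.7835693359375), 1.2844939231872559)
hi x [0.48347441 0.542615  ] y [-0.24474642 -0.21269604]
scene 1155 ((514.497802734375, -325.6591796875), (62.3934440612793, 231.7121124267578), 0.916976809501648)
hi x [0.4830625  0.54550094] y [-0.44056589 -0.21081615]
t 12.25 tcp [ 511.4 -248.9  144.9] w 0.459 F [-1.  -1.1 -2.6] g 63.1
[-0.07, 0.09, 4.56] [-0.0, -0.0, 0.02]
```

View pics/w3.png

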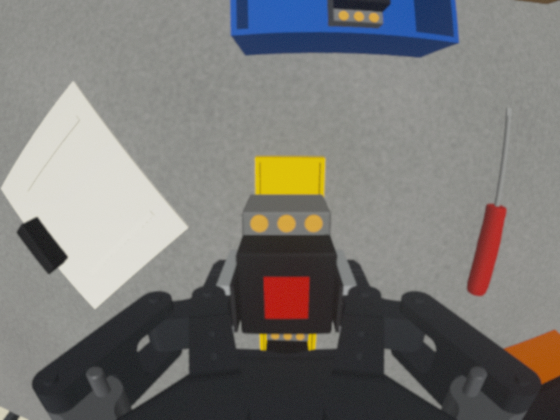

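Part hangs level in the grip, aligned with the yellow tray end at (290,160). Lower it.

>>> jog_arm:
  targets:
    - [[-0.06,0.06,1.5],[0,0,0],0]
    - [[-0.06,0.06,2.8],[0,0,0],0]
    - [[-0.06,0.06,3.6],[0,0,0],0]
    - [[-0.06,0.06,4.1],[0,0,0],0]
    - [[-0.06,0.06,4.35],[0,0,0],0]
    - [[-0.06,0.06,4.5],[0,0,0],0]
    - [[-0.06,0.06,4.5],[0,0,0],0]

```text
time: 13.12
tool_pos: [0.5131, -0.2523, 0.0333]
tool_rot: [0.001, 0.698, 0.716, 0.0]
contact_force: [0.1, 1.0, -2.0]
gripper_width: 0.462
grasp_force: 63.1
```

```bash
python3 go.py
```

```text
t 13.12 tcp [ 513.1 -252.3   33.3] w 0.462 F [ 0.1  1.  -2. ] g 63.1
```

>>> jog_arm:
  targets:
    - [[0.04,0,0.06],[0,0,0],0]
    - [[0.04,0,0.12],[0,0,0],0]
    - [[0.04,0,0.18],[0,0,0],0]
    - [[0.04,0,0.18],[0,0,0],0]

```text
time: 13.62
tool_pos: [0.5133, -0.2513, 0.0315]
tool_rot: [0.0, 0.698, 0.716, -0.0]
contact_force: [-7.8, 4.0, 15.1]
gripper_width: 0.458
grasp_force: 65.2
```

```bash
python3 go.py
```

```text
t 13.62 tcp [ 513.3 -251.3   31.5] w 0.458 F [-7.8  4.  15.1] g 65.2
```

>>> jog_arm:
  targets:
    - [[0.04,0,0.1],[0,0,0],0]
    - [[0.04,0,0.1],[0,0,0],70]
    - [[0.04,0,0.1],[0,0,0],70]
    - [[0.04,0,-0.8],[0,0,0],70]
    - [[0.04,0,-2.5],[0,0,0],70]
    - [[0.04,0,-5],[0,0,0],70]
    - [[0.04,0,-5.5],[0,0,0],70]
    - [[0.04,0,-5.5],[0,0,0],70]

```text
time: 14.62
tool_pos: [0.5131, -0.2503, 0.1666]
tool_rot: [0.001, 0.698, 0.716, 0.0]
contact_force: [0.4, -0.5, 0.1]
gripper_width: 0.7
grasp_force: 0.0
```

```bash
python3 go.py 562 -70 150 3.1 0; python3 w.py w4
cat > chk.py <<'E'
from h import *
def red(W,im):
    hsv=cv2.cvtColor(im,cv2.COLOR_RGB2HSV)
    return ((hsv[...,0]<8)|(hsv[...,0]>172))&(hsv[...,1]>150)&(W[...,2]>.04)&(W[...,2]<.08)&(W[...,0]<.65)&(W[...,0]>.4)&(abs(W[...,1])<.45)
im,d,W=pts('scene'); m=red(W,im)
c,l,st,_=cv2.connectedComponentsWithStats(m.astype(np.uint8))
for i in range(1,c):
    if st[i,4]>8:
        cc=np.median(W[l==i],axis=0); k=(np.hypot(W[...,0]-cc[0],W[...,1]-cc[1])<.05)&(W[...,2]>.05)&(W[...,2]<.075)
        print('red',np.round(cc*1000,1),cv2.minAreaRect((W[k][:,:2]*1000).astype(np.float32)))
E
python3 chk.py
```

```text
t 14.62 tcp [ 513.1 -250.3  166.6] w 0.7 F [ 0.4 -0.5  0.1] g 0.0
[7.16, 2.13, 0.66] [0.01, 0.01, -0.21]
red [ 512.5 -248.6   61.7] ((513.2816772460938, -248.42918395996094), (40.866790771484375, 41.72333526611328), 88.11434173583984)
red [ 514.7 -399.4   61.4] ((514.4780883789062, -399.9986267089844), (42.106414794921875, 43.03736877441406), 88.46864318847656)
red [560.6 -68.   61.5] ((560.0377197265625, -81.66278076171875), (68.5656509399414, 42.70736312866211), 85.7769546508789)
```

>>> jog_arm:
  targets:
    - [[7.15,2.1,0.5],[0,0,-0.2],68]
    - [[7.15,2.1,0.5],[0,0,-0.2],68]
    - [[7.15,2.1,0.5],[0,0,-0.2],68]
    - [[7.15,2.1,0.5],[0,0,-0.2],68]
    - [[7.15,2.1,0.5],[0,0,-0.2],68]
    - [[7.15,2.1,0.5],[0,0,-0.2],68]

```text
time: 15.48
tool_pos: [0.5601, -0.0712, 0.1523]
tool_rot: [-0.001, 0.689, 0.725, -0.0]
contact_force: [0.0, -0.1, -0.2]
gripper_width: 0.681
grasp_force: 0.0
```

```bash
python3 w.py w5; python3 parts.py; python3 go.py 561.5 -69.5 30 3 0
```

```text
red [561.3 -70.5  61.4] top 2493 [561.1 -70.2] [37.7 39.2] 2.4
red [561.3 -70.5  61.4] base 3227 [561.2 -70.7] [38.8 60.4] 2.5
rim 5152 ((545.166259765625, -31.299346923828125), (158.00144958496094, 178.13462829589844), 3.3658952713012695)
t 15.53 tcp [560.2 -71.3 152.7] w 0.68 F [ 0.5 -0.8  0.3] g 0.0
[0.07, 0.06, 4.91] [-0.01, -0.0, -0.01]
```

>>> jog_arm:
  targets:
    - [[0.07,0.05,2],[0,0,0],68]
    - [[0.07,0.05,3.6],[0,0,0],68]
    - [[0.07,0.05,4.5],[0,0,0],68]
    - [[0.07,0.05,4.88],[0,0,0],68]
    - [[0.07,0.05,4.88],[0,0,0],68]
    - [[0.07,0.05,4.88],[0,0,0],0]
    - [[0.07,0.05,4.88],[0,0,0],0]
    - [[0.07,0.05,4.88],[0,0,0],0]

```text
time: 16.52
tool_pos: [0.5632, -0.0687, 0.033]
tool_rot: [0.001, 0.688, 0.725, 0.001]
contact_force: [-0.1, -2.1, 5.8]
gripper_width: 0.459
grasp_force: 63.1
```

>>> jog_arm:
  targets:
    - [[0,0,0],[0,0,0],0]
    - [[0,0,0],[0,0,0],0]

```text
time: 16.77
tool_pos: [0.5632, -0.0687, 0.033]
tool_rot: [0.001, 0.688, 0.725, 0.001]
contact_force: [-0.3, -1.6, 6.8]
gripper_width: 0.458
grasp_force: 63.2
```

>>> jog_arm:
  targets:
    - [[0,0,-0.6],[0,0,0],0]
    - [[0,0,-2.0],[0,0,0],0]
    - [[0,0,-4],[0,0,0],0]
    - [[0,0,-5.8],[0,0,0],0]
    - [[0,0,-5.8],[0,0,0],0]

```text
time: 17.4
tool_pos: [0.5642, -0.0686, 0.1811]
tool_rot: [0.004, 0.688, 0.726, 0.002]
contact_force: [0.8, 0.7, -4.1]
gripper_width: 0.46
grasp_force: 62.4
```

```bash
python3 go.py 514.5 -326 160 1.3 0
```

```text
t 17.4 tcp [564.2 -68.6 181.1] w 0.46 F [ 0.8  0.7 -4.1] g 62.4
[-10.18, -2.54, 0.85] [0.06, 0.02, 0.22]
```

>>> jog_arm:
  targets:
    - [[-10.18,-2.5,0.9],[0,0,0.22],0]
    - [[-10.18,-2.5,0.9],[0,0,0.22],0]
    - [[-10.18,-2.5,0.9],[0,0,0.22],0]
    - [[-10.18,-2.5,0.9],[0,0,0.22],0]
    - [[-10.18,-2.5,0.9],[0,0,0.22],0]
    - [[-10.18,-2.5,0.9],[0,0,0.22],0]
    - [[-10.18,-2.5,0.9],[0,0,0.22],0]
    - [[-10.18,-2.5,0.9],[0,0,0.22],0]

```text
time: 18.4
tool_pos: [0.5132, -0.324, 0.1535]
tool_rot: [-0.0, 0.699, 0.716, 0.0]
contact_force: [0.1, -0.1, -2.8]
gripper_width: 0.459
grasp_force: 62.1
```

```bash
python3 go.py 514.5 -325.5 33 1.4 0
```

```text
t 18.4 tcp [ 513.2 -324.   153.5] w 0.459 F [ 0.1 -0.1 -2.8] g 62.1
[-0.06, 0.05, 4.82] [-0.0, -0.0, -0.0]
```

>>> jog_arm:
  targets:
    - [[-0.02,0.05,1.5],[0,0,0],0]
    - [[-0.02,0.05,2.9],[0,0,0],0]
    - [[-0.02,0.05,3.8],[0,0,0],0]
    - [[-0.02,0.05,4.4],[0,0,0],0]
    - [[-0.02,0.05,4.65],[0,0,0],0]
    - [[-0.02,0.05,4.75],[0,0,0],0]
    - [[-0.02,0.05,4.8],[0,0,0],0]
    - [[-0.02,0.05,4.8],[0,0,0],0]

```text
time: 19.4
tool_pos: [0.5145, -0.3264, 0.0345]
tool_rot: [0.001, 0.699, 0.715, 0.0]
contact_force: [-1.1, 0.1, -4.5]
gripper_width: 0.462
grasp_force: 62.2
```

```bash
python3 go.py
```

```text
t 19.4 tcp [ 514.5 -326.4   34.5] w 0.462 F [-1.1  0.1 -4.5] g 62.2
```

>>> jog_arm:
  targets:
    - [[0.02,0,0.06],[0,0,0],0]
    - [[0.02,0,0.12],[0,0,0],0]
    - [[0.02,0,0.15],[0,0,0],0]
    - [[0.02,0,0.15],[0,0,0],0]

```text
time: 19.9
tool_pos: [0.5146, -0.3261, 0.033]
tool_rot: [0.0, 0.699, 0.715, -0.0]
contact_force: [-5.1, 3.8, 10.2]
gripper_width: 0.459
grasp_force: 64.1
```

```bash
python3 go.py
```

```text
t 19.9 tcp [ 514.6 -326.1   33. ] w 0.459 F [-5.1  3.8 10.2] g 64.1
```

On the floor; release and rise.

>>> jog_arm:
  targets:
    - [[0.02,0,0.1],[0,0,0],0]
    - [[0.02,0,0.1],[0,0,0],70]
    - [[0.02,0,0.1],[0,0,0],70]
    - [[0.02,0,-0.8],[0,0,0],70]
    - [[0.02,0,-2.5],[0,0,0],70]
    - [[0.02,0,-5],[0,0,0],70]
    - [[0.02,0,-7],[0,0,0],70]
    - [[0.02,0,-7],[0,0,0],70]

```text
time: 20.9
tool_pos: [0.5166, -0.3271, 0.2116]
tool_rot: [0.006, 0.699, 0.715, 0.001]
contact_force: [0.2, -0.4, -0.1]
gripper_width: 0.699
grasp_force: 0.0
```

```bash
python3 chk.py; python3 go.py
python3 - <<'E'
from h import *
im,d,W=pts('scene'); hsv=cv2.cvtColor(im,cv2.COLOR_RGB2HSV)
cv2.imwrite('pics/end.png',cv2.resize(im[120:320,100:460],(720,400))[...,::-1])
m=(hsv[...,0]<14)&(hsv[...,1]>180)&(hsv[...,2]>100)&(W[...,0]>.4)&(W[...,0]<.65)&(W[...,1]>.18)&(W[...,1]<.45)&(W[...,2]<.03)
m=cv2.morphologyEx(m.astype(np.uint8),cv2.MORPH_OPEN,np.ones((3,3)))>0
q=W[m]; print(np.median(q[:,2]),cv2.minAreaRect((q[:,:2]*1000).astype(np.float32)))
E
```

```text
red [ 511.5 -248.8   60.8] ((512.5431518554688, -249.41038513183594), (42.871681213378906, 40.93624496459961), 2.753171443939209)
red [ 513.  -399.3   61. ] ((514.8104858398438, -399.0145568847656), (40.72577667236328, 41.9099235534668), 87.9886245727539)
red [ 513.6 -325.1   61.5] ((513.618408203125, -324.7131652832031), (45.21139144897461, 39.52173614501953), 2.202232599258423)
t 20.95 tcp [ 515.3 -326.1  207.9] w 0.703 F [-0.3  0.8 -0.7] g 0.0
0.020919613555961055 ((532.2073974609375, 326.9082946777344), (169.94708251953125, 194.23475646972656), 4.712905406951904)
```

View pics/end.png

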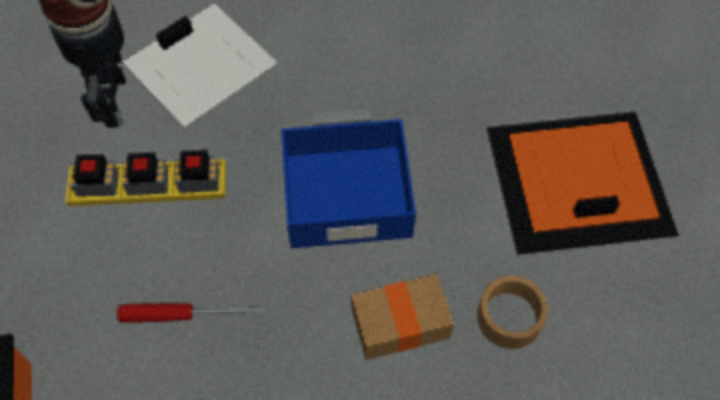

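The picture shows three contactors upright in the tray at (90,170), (143,170) and (195,168), the tub empty, and the lid flat within the mat at (585,175). The carton, tape and screwdriver look unmoved. Handing in.

```bash
python3 -c "
from plant import *
print(job_done())"
```

```text
the job is handed in; nothing more can be done
None
```

The lid lies flat, handle up, on the mat and both contactors stand in the tray's empty pockets; I checked this in the final camera picture and handed the job in at about 21 s, with no verdict returned.

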